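Shut the bench extraction inlet

ROBOT

A 6-joint arm with a two-finger parallel gripper is mounted at the origin on the work surface. World frame = base frame: x ahead of the robot, y to its left, z up, the work surface at z = 0. Lengths are in mm, angles in rad, forces in N, time in s.
With the tool pointing down it reaches from about 400 to 925 mm from the base axis. Payload 12.5 kg.
Tool frame: the origin (TCP) lies on the centre line of the jaws, within the pads' length; the fingertips stand 8 mm ahead of it and the grasp point (between the pads) lies 11 mm behind it; z points along the fingers, x is the direction in which the jaws open and shut, and the axes are right-handed (so a half turn about z gives the same grasp; the last joint's range is limited). The gripper opens to 95 mm and grips with 3 to 60 N. Pads are 20 mm wide; open, the fingers measure 119 mm over their backs; the gripper's body (75 mm by 180 mm) begins 59 mm behind the grasp point.
Start: joints at [-1.406, 0.491, 1.559, -0, 1.092, -0.106], TCP at [167.211, -602.234, 222.661] pointing down, gripper open.
Joint ranges: [-3.1, 3.1], [-0.84, 2.19], [0.05, 2.79], [-1.13, 4.28], [0.06, 2.93], [-2.69, 2.69]. Speed limits (rad/s): [2.22, 2.22, 2.79, 3.14, 3.14, 3.14].

INTERFACE

Orientations are given as [roll, pitch, yaw] about the fixed x, y, z axes, in that order (R = Rz(yaw) Ry(pitch) Rx(roll)).
In Python, from cell import env gives the robot as it stands. The module is installed in compiled form; this text tells all that it offers.
- The arm moves only by the tool send_rows, never from a script. Its argument "moves" is a list that holds one entry, the list of rows, each a list of 6 numbers: the shift along the tool's x, y, z as a fraction of full scale, then the turn, a rotation vector about the tool's x, y, z as a fraction of full scale. A call has 1 to 12 rows; each row is the pose to reach, as a shift and turn from the pose commanded when the call began, along the tool's axes at that moment; what a row does not reach only later rows make up. Full scale, the value 1, is 0.3 m for a shift and 90 degrees for a turn. A row lasts 1/12 s, in which the tool goes at most 41.7 mm and 7.16 degrees, less where a joint would pass 70% of its speed; a pose out of reach is approached as far as the arm can. A call with a number of a shift or a turn outside -1 to 1 is refused whole. A call with a gripper value outside its range is refused whole. "grip" is the gripper's target within -1 to 1 (shut at 1, half-way at 0, fully open at -1), set as the call begins (left out, the last holds). The fingers move at their own pace and stop on an object; the grip force is fixed at half the most. Time passes only in rows, so rows that repeat a pose let the fingers close. It gives the time, the measured TCP pose, the force and the opening at its end, in the units of the state.
- env.state(): the state, without advancing time (a new reading comes with each control period).
- env.read_camera(name): name is "scene" or "side" or "wrist"; returns a dict with "image" (420x560x3 uint8, red, green, blue), "mtx" (3x3 intrinsics, pixels), "T" (4x4, takes a point from camera to world coordinates); the wrist camera has in their place "mount" (4x4, takes a point from camera to tool coordinates, whose origin is the TCP and whose axes are the tool frame's). Camera axes: x right, y up, looking along -z (the intrinsics and any distortion apply to the point x, -y, -z); pixel columns grow to the right and rows downward; lengths in mm; the calibration is good to about 2 mm. The wrist camera is an equidistant fisheye: a pixel r from the principal point sees the ray r / f radians off the axis. A picture is of the moment at which its call begins: read the wrist's pose just before it. There is no depth.
- env.job_done(): hands the job in, once; it reports no verdict.
Trained networks look in the newest picture that a camera, given by its name, has taken for a name from the list of things; names that differ only in an ending like _2 or _b are one class to them, and where a whole thing is asked for, a point or a joint stands for the part that bears it (a point fixed in the world has none). Each returns a list of dicts, best first, with "confidence" (0 to 1); they miss things now and then, are a little off and sometimes report something else, mostly with a low value. They report only what shows in the picture. A call takes as long as a camera call. They do not tell look-alikes from the thing itself.
- env.look_for(camera, thing): "xy" ([column, row] in pixels, amid what is visible of it).
- env.outline_of(camera, thing): "region" (420x560 bool, what is visible of it) and "xy" ([column, row] in pixels, amid what is visible of it).
The state is a dict: "t": time; "joints": joint angles; "qvel": joint speeds; "tau": joint torques, N m; "eef_pos": TCP position; "tcp_rot": TCP orientation; "ft_force": force on the tool from outside, world axes, zero at the start; "moment": the same for the moment, N m; "opening": opening from 0.0 (shut) to 1.0 (fully open).
Only numpy, scipy, OpenCV 4.12 (cv2) and the standard library are available. Lean on these libraries where they do the work, as an engineer would, in place of code of your own. Each camera call takes 0.05 s, during which the arm holds its last target. There are 200 camera calls.

TASK

Soldering is over, so shut off the fume extraction inlet on the bench. Somebody left the flux bottle standing in its mouth, in the way of the gate: lift the bottle out and stand it upright in the empty bay of the grey tray, without letting it tip over on the way. Then push the sliding gate fully shut without slamming it, until the spring catch clicks in behind it, let go, and leave the can, the reel stand, the iron stand and the jar where they are.

Things in the scene. Friction and masses are not known exactly. Their poses are not given: they have to be found in the camera images.
- inlet: fixed extraction inlet: upright duct stub 86 mm across, a flat gate body (116 x 124 mm, top at 88 mm) and a flared bell mouth (124 mm across, bore 82 mm). Origin: on the bench on the duct axis; z up; +y = the way the gate's blade draws out. Two guide ledges (x = +-34 to 58 mm, edges up to 86 mm high) run under the blade's edges from y = 62 to 175 mm
- mouth (a point): centre of the bell's rim, 112 mm above the bench on the duct axis; same axes as the inlet. A guard of bars lies inside the bore, its top 56 mm above the bench; the blade slides 74.5 to 79.5 mm above the bench, so whatever stands on the guard blocks it
- gate (a joint): sliding blade of the gate: m drawn out of the body along the inlet's +y; 0 = fully shut (stop), 0.098 = fully open; starts 0.070 to 0.096. Stiff: 7 N of dry friction plus 12 N per m/s; it stays where it is left. Driving it inwards faster than 0.4 m/s counts as slamming
- gate_grip (a point): centre of the black upright grip on the blade's tail: a bar 52 mm wide (inlet x), 10 mm thick (inlet y), 34 mm high, from 79.5 to 113.5 mm above the bench. It is at y = 100 mm + gate joint in the inlet's frame, x = 0, and moves with the blade; same axes as the inlet. Shut, its inner face is 33 mm from the gate body
- catch (a joint): steel spring catch (pawl on an upright pin at inlet x = 62, y = 118 mm, thumb tab behind, 94 mm high): rad swung out; 0 = sprung in. With the gate open its tooth rides on the blade's +x edge at about 0.16; within about 3 mm of shut its own spring (2 to 3 N at the tooth) snaps it in behind the blade's shoulder, to below 0.03; it need not be touched
- catch_tooth (a point): top of the catch's tooth (8 mm round), 87.5 mm above the bench, at inlet x = 44, y = 76 mm when sprung in and x = 51, y = 74 mm when riding on the blade
- bottle: loose white flux bottle, 70 to 170 g: straight round body 36 mm across, 112 mm tall, then a grey cap (24 mm) and thin nozzle up to 150 mm. Origin: centre of its underside; z up. At the start it stands on the guard in the inlet's bore (underside 56 mm above the bench), up to 17 mm off the duct axis, its upper 56 mm of body sticking out above the bell's rim
- tray: fixed grey plastic tray, 92 mm (x) by 152 mm (y), 26 mm high, walls 4 mm, floor top 4 mm above the bench, a wall across its middle making two bays each 84 x 70 mm. Origin: centre of its underside; z up
- free_bay (a point): middle of the floor of the tray's empty bay (the -y bay); same axes as the tray. The +y bay holds the jar
- can: bystander: loose aerosol can standing close by the inlet on its -x side, anywhere from beside the bell to beside the guides, 52 mm across, 169 mm tall, 300 g. Origin: centre of its underside
- reel_stand: bystander: loose solder reel stand near the catch side of the inlet (+x): base 70 (x) x 110 mm (y), two uprights and a reel, 120 mm tall, 850 g. Origin: centre of its underside
- iron_stand: bystander: loose soldering-iron stand, base 85 (x) x 150 mm (y), with a cup and a sloping battery iron, about 135 mm tall, 900 g. Origin: centre of its underside
- jar: bystander: loose small jar in the tray's other bay, 48 mm across, 42 mm tall, 120 g. Origin: centre of its underside
Mind the look-alikes: they are no part of the job. What is shaped like the bottle but turquoise is not meant. There is more than one size of the tray; the one meant has the size given above.

How it is judged:
By the outcome, as a careful person would: the job done as asked, in the order asked, and still so for the second after the job is handed in, with the robot touching nothing.
It also fails if it takes over 54 s, if anything falls off the work surface, if the arm or the gripper's body presses on something with over 40 N, if the wrist force passes 120 N, or if a joint passes its speed limit or range.

## Working session

There is one attempt and no reset: what is moved stays moved. The work goes in short steps, Python scripts to look and compute and a tool call to move; the robot and the scene stay as the last step left them, time stands still between calls to the robot, and variables do not carry over. Pictures are saved under pics/ and viewed, about 8 in all and at most 12, crops included, and the job is handed in when it is done.

Besides the shell and the picture viewer there is one more tool, called after "Call:" by a JSON object that holds its "name" and its "arguments", one argument or row to a line. send_rows: Moves the arm, as the interface text tells. Its arguments: {"type":"object","properties":{"moves":{"type":"array","items":{"type":"array","items":{"type":"array","items":{"type":"number"}}}},"grip":{"type":"number"}},"required":["moves"]}

```bash
mkdir -p pics; cat > h.py <<'E'
import numpy as np, cv2
from scipy.spatial.transform import Rotation as R
from cell import env
def ray(c,px,st=None):
    K=np.array(c["mtx"],float); u=(px[0]-K[0,2])/K[0,0]; v=(px[1]-K[1,2])/K[1,1]
    if "mount" in c:
        r=np.hypot(u,v); d=np.array([np.sin(r)*u/max(r,1e-9),-np.sin(r)*v/max(r,1e-9),-np.cos(r)])
        T=np.eye(4);T[:3,:3]=R.from_euler('xyz',st["tcp_rot"]).as_matrix();T[:3,3]=st["eef_pos"];T=T@np.array(c["mount"])
    else:
        d=np.array([u,-v,-1.]);T=np.array(c["T"])
    return T[:3,3],T[:3,:3]@d
def onz(c,px,z,st=None):
    o,d=ray(c,px,st); return o+d*(z-o[2])/d[2]
def proj(c,P,st=None):
    K=np.array(c["mtx"],float)
    if "mount" in c:
        T=np.eye(4);T[:3,:3]=R.from_euler('xyz',st["tcp_rot"]).as_matrix();T[:3,3]=st["eef_pos"];T=T@np.array(c["mount"])
    else: T=np.array(c["T"])
    p=np.linalg.inv(T)@np.r_[P,1]; x,y,z=p[0],-p[1],-p[2]
    if "mount" in c:
        r=np.hypot(x,y);t=np.arctan2(r,z);x,y=t*x/r,t*y/r
    else: x,y=x/z,y/z
    return np.array([K[0,0]*x+K[0,2],K[1,1]*y+K[1,2]])
def two(c1,p1,c2,p2,st=None):
    (a,d),(b,e)=ray(c1,p1,st),ray(c2,p2,st)
    s=np.linalg.lstsq(np.c_[d,-e],b-a,rcond=None)[0]; x,y=a+d*s[0],b+e*s[1]
    return (x+y)/2,np.linalg.norm(x-y)
def save(n,im): cv2.imwrite(f"pics/{n}.png",im[:,:,::-1])
E
python3 - <<'E'
from h import *
np.set_printoptions(precision=1,suppress=True)
s=env.state();print({k:np.round(v,3) for k,v in s.items()})
for cam in("scene","side","wrist"):
    c=env.read_camera(cam);save(cam+"0",c["image"]);print(cam,[(k,np.round(c[k],2).tolist()) for k in c if k!="image"])
    for t in("inlet","mouth","gate_grip","catch_tooth","bottle","tray","free_bay","can","reel_stand","iron_stand","jar"):
        print(t,[(np.round(q["xy"]).tolist(),round(q["confidence"],2)) for q in env.look_for(cam,t)][:4])
E
```

```text
{'t': np.float64(0.0), 'joints': array([-1.4,  0.5,  1.6, -0. ,  1.1, -0.1]), 'qvel': array([-0., -0.,  0., -0.,  0.,  0.]), 'tau': array([ -0. , -61.3, -25.8,   0.1,   0. ,  -0. ]), 'eef_pos': array([ 167.2, -602. ,  222. ]), 'tcp_rot': array([-3.1,  0. , -1.3]), 'ft_force': array([-0.6,  0. , -0.4]), 'moment': array([-0. ,  0. , -0.1]), 'opening': np.float64(1.0)}
scene [('mtx', [[435.61, 0.0, 286.07], [0.0, 435.61, 212.99], [0.0, 0.0, 1.0]]), ('T', [[0.2, -0.66, 0.73, 1335.11], [0.98, 0.14, -0.15, -134.63], [-0.01, 0.74, 0.67, 836.37], [0.0, 0.0, 0.0, 1.0]])]
inlet [([253.0, 231.0], 0.57)]
mouth [([259.0, 230.0], 0.86), ([222.0, 194.0], 0.21)]
gate_grip [([280.0, 210.0], 0.74), ([256.0, 232.0], 0.49)]
catch_tooth [([289.0, 229.0], 0.68)]
bottle [([240.0, 292.0], 0.96), ([233.0, 221.0], 0.9), ([199.0, 301.0], 0.78), ([257.0, 231.0], 0.63)]
tray [([128.0, 244.0], 0.94), ([164.0, 190.0], 0.93), ([140.0, 292.0], 0.57)]
free_bay [([144.0, 290.0], 0.94), ([167.0, 188.0], 0.8), ([127.0, 249.0], 0.77)]
can [([222.0, 194.0], 0.89), ([149.0, 245.0], 0.5)]
reel_stand [([288.0, 268.0], 0.7)]

[... 427 characters left out ...]
5), ([399.0, 251.0], 0.64), ([264.0, 261.0], 0.63)]
tray [([386.0, 367.0], 0.81), ([285.0, 390.0], 0.68), ([155.0, 361.0], 0.57)]
free_bay [([289.0, 389.0], 0.81), ([383.0, 372.0], 0.73)]
can [([263.0, 259.0], 0.86)]
reel_stand [([358.0, 221.0], 0.9)]
iron_stand [([264.0, 178.0], 0.65)]
jar [([299.0, 358.0], 0.98), ([288.0, 388.0], 0.61)]
wrist [('mtx', [[325.19, 0.0, 279.78], [0.0, 325.19, 204.44], [0.0, 0.0, 1.0]]), ('mount', [[1.0, -0.0, -0.0, -0.57], [-0.0, -0.97, -0.25, -69.57], [-0.0, 0.25, -0.97, -163.06], [0.0, 0.0, 0.0, 1.0]])]
inlet []
mouth []
gate_grip []
catch_tooth []
bottle []
tray [([79.0, 56.0], 0.71)]
free_bay [([78.0, 52.0], 0.76)]
can []
reel_stand []
iron_stand []
jar []
```

```bash
python3 - <<'E'
import cv2
a=cv2.imread("pics/scene0.png")[150:360,80:480];b=cv2.imread("pics/side0.png")[130:420,100:500]
cv2.imwrite("pics/a.png",cv2.resize(a,None,fx=2,fy=2,interpolation=3));cv2.imwrite("pics/b.png",cv2.resize(b,None,fx=2,fy=2,interpolation=3))
E
```

```text
(no output)
```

View pics/a.png

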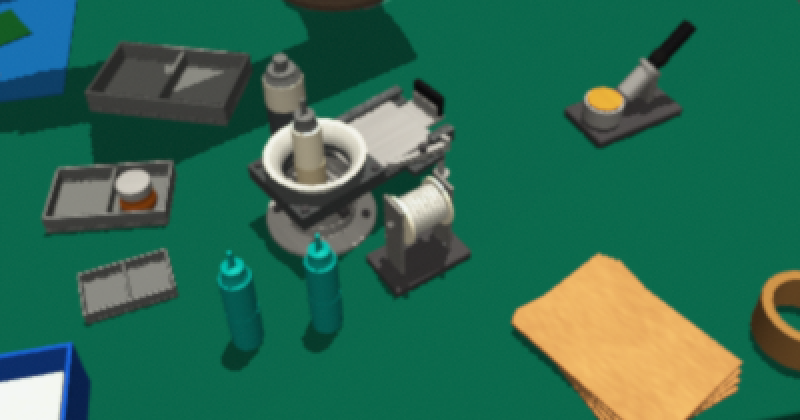

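View pics/b.png

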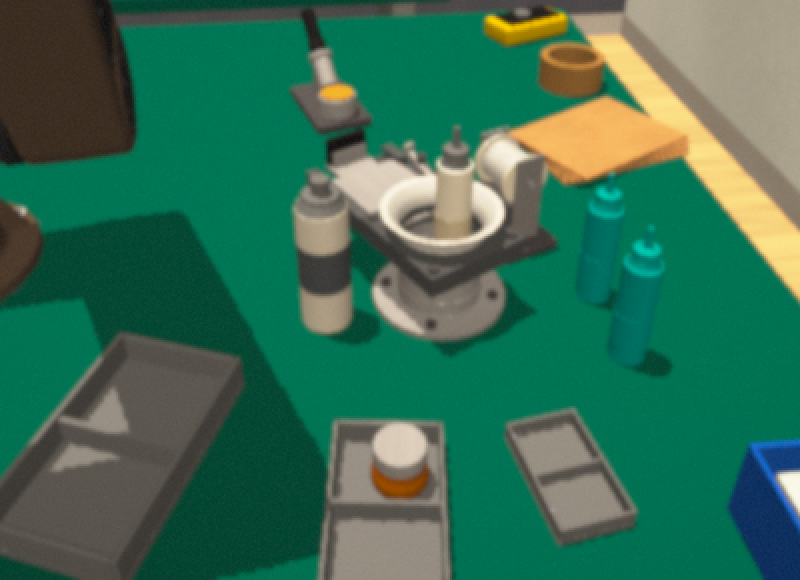

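Scene crop: the wanted white bottle is in the bell at scene (236,225); look-alikes are the turquoise ones at (199,301) and (240,292). The trays are at (128,247) with the jar, which is the likely one, at (164,190) (bigger) and at (144,292) (smaller). The grip is at (294,198). Next I'll measure.

```bash
python3 - <<'E'
from h import *
np.set_printoptions(precision=1,suppress=True)
s=env.read_camera("scene");d=env.read_camera("side")
A=lambda x,y:(80+x/2-.25,150+y/2-.25)
B=lambda x,y:(100+x/2-.25,130+y/2-.25)
def t(n,a,b): print(n,*two(s,A(*a),d,B(*b)))
t("nozzle(150+56=206)",(304,105),(457,127))
t("captop",(305,118),(455,150))
t("grip",(428,97),(347,145))
t("can top",(280,58),(317,175))
t("can captop",(282,70),(320,188))
t("jar",(133,180),(400,440))
t("reel",(420,208),(508,160))
print("bottle cap z~",onz(s,A(305,118),190),onz(d,B(455,150),190))
for n,c,f,pts,z in(("tray S",s,A,[(53,164),(174,160),(168,215),(43,223)],26),("bay S",s,A,[(57,167),(112,165),(109,218),(48,222)],26),("tray D",d,B,[(335,422),(443,424)],26)):
    P=np.array([onz(c,f(*p),z) for p in pts]);print(n,P[:,:2].tolist() if 0 else P[:,:2], np.linalg.norm(np.diff(P[:,:2],axis=0),axis=1))
# bell rim: white-ish ellipse extremes
for n,c,f,pts in(("rimS",s,A,[(263,157),(368,157),(315,118),(315,196)]),("rimD",d,B,[(380,210),(505,210),(442,178),(442,243)])):
    print(n,np.array([onz(c,f(*p),112) for p in pts])[:,:2])
print("body corners",onz(s,A(250,168),88),onz(s,A(303,215),88),onz(d,B(553,238),88),onz(d,B(432,285),88))
print("grip ends top z113", onz(s,A(414,82),113),onz(s,A(442,97),113),onz(d,B(330,140),113),onz(d,B(362,129),113))
for nm in("iron_stand","can","reel_stand"):
    for c,cn in((s,"scene"),(d,"side")):
        for q in env.outline_of(cn,nm)[:1]:
            y,x=np.nonzero(q["region"]);print(nm,cn,q["confidence"],x.min(),x.max(),y.min(),y.max(),"mid bottom",x[y>y.max()-3].mean())
E
```

```text
nozzle(150+56=206) [ 584.8 -107.1  201.9] 7.643780035670855
captop [ 582.9 -108.2  179.2] 4.967494008736238
grip [484.9  56.6  98.6] 2.882834262273707
can top [ 451.9 -125.6  169.6] 5.951600568467436
can captop [ 454.5 -124.7  153.6] 8.080650646220104
jar [ 507.  -330.1   47.8] 2.4795689873039217
reel [667.1   8.3  93.5] 8.011148662018856
bottle cap z~ [ 598.5 -109.9  190. ] [ 578.5 -122.8  190. ]
tray S [[ 432.8 -441.1]
 [ 458.8 -283.8]
 [ 557.2 -291.5]
 [ 538.4 -443.2]] [159.5  98.7 152.9]
bay S [[ 439.7 -435.4]
 [ 451.2 -364.3]
 [ 546.9 -363.4]
 [ 537.9 -437.3]] [72.  95.8 74.4]
tray D [[ 455.4 -287.2]
 [ 545.9 -297.3]] [91.1]
rimS [[ 568.9 -163.8]
 [ 595.1  -41.3]
 [ 512.2  -94.7]
 [ 645.2 -110.8]]
rimD [[ 510.1  -99.6]
 [ 633.3 -111.7]
 [ 580.3  -46. ]
 [ 563.2 -159.8]]
body corners [ 559.4 -181.8   88. ] [ 649.2 -127.2   88. ] [ 679.  -130.1   88. ] [ 550.1 -190.6   88. ]
grip ends top z113 [470.1  40.6 113. ] [507.3  69.6 113. ] [464.6  47.2 113. ] [502.9  69.9 113. ]
iron_stand scene 0.98 363 427 160 222 mid bottom 382.4
iron_stand side 0.9 245 285 134 197 mid bottom 264.0571428571429
can scene 0.95 212 231 177 215 mid bottom 217.7
can side 0.56 246 276 217 296 mid bottom 262.7073170731707
reel_stand scene 0.78 264 315 236 296 mid bottom 279.9
reel_stand side 0.92 337 378 194 258 mid bottom 365.875
```

```bash
cat >> h.py <<'E'
def rows(p,yaw=None):
    s=env.state();Rm=R.from_euler('xyz',s["tcp_rot"]);y=s["tcp_rot"][2] if yaw is None else yaw
    d=Rm.inv().apply(np.array(p)-s["eef_pos"]);T=R.from_euler('xyz',[np.pi,0,y]);r=(Rm.inv()*T).as_rotvec()
    print("pos",np.round(s["eef_pos"],1),"rot",np.round(s["tcp_rot"],3),"row",np.round(np.r_[d/300,r/(np.pi/2)],3).tolist(),"dist",round(float(np.linalg.norm(d))))
E
python3 -c "
from h import *
rows([430,-400,270],-1.3)"
```

```text
pos [ 167.2 -602.2  222.7] rot [-3.142 -0.    -1.3  ] row [-0.415, -1.024, -0.158, -0.0, -0.0, -0.0] dist 335
```

Call:
{"name": "send_rows", "arguments": {
  "moves": [
    [[-0.05,-0.12,-0.15,0,0,0],[-0.4,-0.98,-0.16,0,0,0],[-0.4,-0.98,-0.16,0,0,0],[-0.4,-0.98,-0.16,0,0,0],[-0.4,-0.98,-0.16,0,0,0],[-0.4,-0.98,-0.16,0,0,0],[-0.4,-0.98,-0.16,0,0,0],[-0.4,-0.98,-0.16,0,0,0],[-0.4,-0.98,-0.16,0,0,0],[-0.4,-0.98,-0.16,0,0,0],[-0.4,-0.98,-0.16,0,0,0],[-0.4,-0.98,-0.16,0,0,0]]
  ],
  "grip": -1
}}

```text
t: 3.2
eef_pos: [417.6, -408.7, 270.5]
tcp_rot: [3.141, 0.0, -1.301]
ft_force: [0.6, -0.5, -0.2]
opening: 1.002
```

```bash
python3 - <<'E'
from h import *
np.set_printoptions(precision=1,suppress=True)
st=env.state();c=env.read_camera("wrist");im=c["image"].copy()
print(st["t"],st["eef_pos"],st["tcp_rot"])
for t in("tray","free_bay","jar","bottle"): print(t,[(np.round(q["xy"]),round(q["confidence"],2),onz(c,q["xy"],4 if t=="free_bay" else 26,st)) for q in env.look_for("wrist",t)][:4])
save("w1",im)
a=np.deg2rad(-8.3);C=np.array([497,-365])
for x,y in((-46,-76),(46,-76),(46,76),(-46,76)):
    P=np.r_[C+[x*np.cos(a)-y*np.sin(a),x*np.sin(a)+y*np.cos(a)],26];p=proj(c,P,st);print(p);cv2.circle(im,tuple(int(v) for v in p),3,(255,0,0),1)
save("w1m",cv2.resize(im,(784,588)))
rows([575,-110,250],-1.3)
E
```

```text
3.2 [ 417.6 -408.7  270.5] [ 3.1  0.  -1.3]
tray [(array([279.,  14.]), 0.8, array([ 620.8, -351.1,   26. ])), (array([269., 115.]), 0.61, array([ 490.1, -374.4,   26. ]))]
free_bay [(array([267., 114.]), 0.93, array([ 490.9, -370.6,    4. ])), (array([277.,  13.]), 0.68, array([ 628.2, -346.5,    4. ])), (array([163., 235.]), 0.66, array([ 287.3, -265.8,    4. ]))]
jar [(array([239.,  96.]), 0.61, array([ 503.3, -331.4,   26. ]))]
bottle [(array([78.,  7.]), 0.62, array([590.6, -55.7,  26. ]))]
[304.  165.3]
[334.1  99.3]
[222.6  52.1]
[194.1 118.5]
pos [ 417.7 -408.6  270.6] rot [ 3.1 -0.  -1.3] row [-0.82, -0.77, 0.069, 0.0, -0.0, -0.001] dist 338
```

View pics/w1m.png

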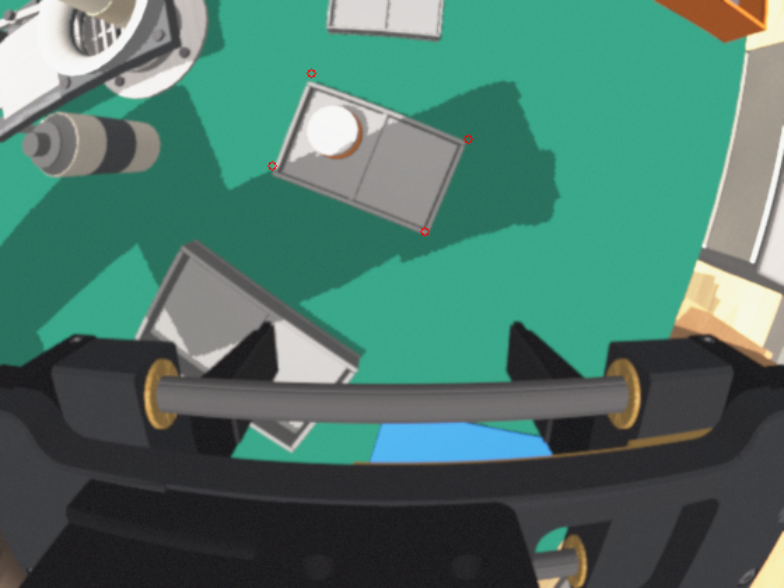

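The jar's tray shows at about (265,113) with the projected 92x152 outline fitting it. The bigger tray is lower left and the smaller one is at the top. Now going over to the bottle.

Call:
{"name": "send_rows", "arguments": {
  "moves": [
    [[-0.82,-0.77,0.07,0,0,0],[-0.82,-0.77,0.07,0,0,0],[-0.82,-0.77,0.07,0,0,0],[-0.82,-0.77,0.07,0,0,0],[-0.82,-0.77,0.07,0,0,0],[-0.82,-0.77,0.07,0,0,0],[-0.82,-0.77,0.07,0,0,0],[-0.82,-0.77,0.07,0,0,0],[-0.82,-0.77,0.07,0,0,0],[-0.82,-0.77,0.07,0,0,0],[-0.82,-0.77,0.07,0,0,0],[-0.82,-0.77,0.07,0,0,0]]
  ]
}}

```text
t: 4.45
eef_pos: [574.7, -110.4, 249.7]
tcp_rot: [3.141, -0.0, -1.301]
ft_force: [-0.2, -1.0, 0.6]
opening: 0.998
```

```bash
python3 - <<'E'
from h import *
np.set_printoptions(precision=1,suppress=True)
st=dict(eef_pos=[417.65,-408.65,270.5],tcp_rot=[3.141,0,-1.301])
cw=env.read_camera("wrist");P=np.array([onz(cw,(x/1.4,y/1.4),26,st) for x,y in((311,84),(468,141),(427,233),(275,173))])[:,:2]
print(P,P.mean(0),np.linalg.norm(np.diff(P,axis=0),axis=1))
v=(P[0]+P[3]-P[1]-P[2])/2;v/=np.linalg.norm(v);print("yaw",np.degrees(np.arctan2(v[1],v[0]))-90,"bay",P.mean(0)-37*v)
st=env.state();print(st["eef_pos"],st["tcp_rot"])
c=cw;im=c["image"].copy()
for t in("bottle","gate_grip","mouth"): print(t,[(np.round(q["xy"]),round(q["confidence"],2),onz(c,q["xy"],100,st)) for q in env.look_for("wrist",t)][:4])
for Q in((583,-108,168),(583,-108,206),(575,-103,112),(485,56,113.5)):
    p=proj(c,np.array(Q,float),st);print(p);cv2.circle(im,tuple(int(v) for v in p),3,(255,0,0),1)
save("w2m",cv2.resize(im,(784,588)))
E
```

```text
[[ 543.3 -298.7]
 [ 529.9 -447.5]
 [ 439.5 -435.2]
 [ 456.9 -287.7]] [ 492.4 -367.3] [149.4  91.3 148.6]
yaw -5.923066515392847 bay [ 488.6 -404.1]
[ 574.7 -110.6  249.8] [ 3.1 -0.  -1.3]
bottle [(array([328.,  47.]), 0.92, array([ 726.3, -116.3,  100. ])), (array([280., 196.]), 0.88, array([ 572.2, -111.5,  100. ])), (array([408.,  70.]), 0.58, array([ 732., -200.,  100.]))]
gate_grip [(array([166., 211.]), 0.96, array([525.7,  -1.2, 100. ]))]
mouth [(array([224., 198.]), 0.95, array([555.4, -58.2, 100. ]))]
[280.  201.6]
[280.1 215.5]
[272.6 193.9]
[109.5 235.3]
```

View pics/w2m.png

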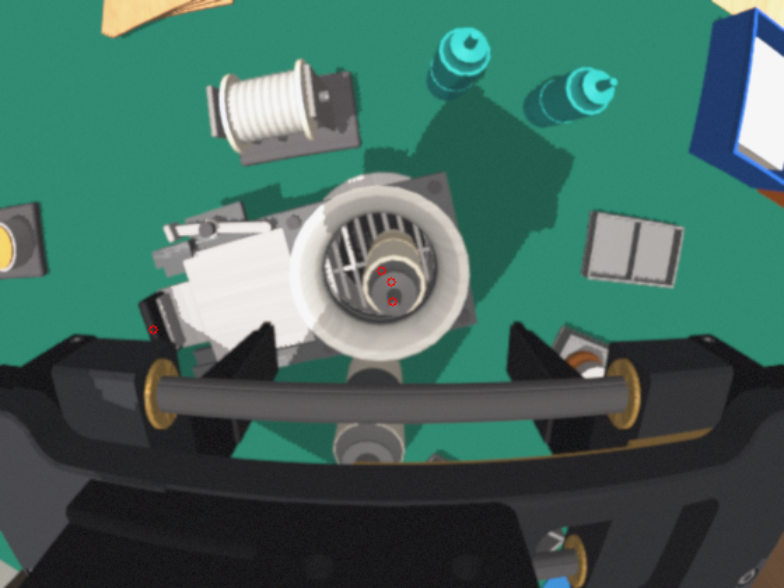

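The bottle top is at wrist (280,205), within 2-3 mm of the estimate (583,-108). The bell, gate and black grip at (115,230) are also where expected. Grasping.

Call:
{"name": "send_rows", "arguments": {
  "moves": [
    [[0,-0.029,0.03,0,0,0],[0,-0.029,0.13,0,0,0],[0,-0.029,0.23,0,0,0],[0,-0.029,0.32,0,0,0],[0,-0.029,0.356,0,0,0],[0,-0.029,0.356,0,0,0],[0,-0.029,0.356,0,0,0],[0,-0.029,0.356,0,0,0]]
  ]
}}

```text
t: 5.32
eef_pos: [584.4, -107.1, 144.2]
tcp_rot: [-3.14, -0.001, -1.3]
ft_force: [0.0, -0.7, 0.4]
opening: 1.001
```

Call:
{"name": "send_rows", "arguments": {
  "moves": [
    [[0,0,0,0,0,0],[0,0,0,0,0,0],[0,0,0,0,0,0],[0,0,0,0,0,0],[0,0,0,0,0,0],[0,0,0,0,0,0],[0,0,0,0,0,0],[0,0,0,0,0,0],[0,0,0,0,0,0],[0,0,0,0,0,0]]
  ],
  "grip": 1
}}

```text
t: 6.15
eef_pos: [583.5, -106.8, 142.8]
tcp_rot: [3.141, -0.0, -1.3]
ft_force: [0.5, -0.3, -0.6]
opening: 0.377
```

Call:
{"name": "send_rows", "arguments": {
  "moves": [
    [[0,0,-0.03,0,0,0],[0,0,-0.08,0,0,0],[0,0,-0.15,0,0,0],[0,0,-0.22,0,0,0],[0,0,-0.29,0,0,0],[0,0,-0.34,0,0,0],[0,0,-0.36,0,0,0],[0,0,-0.36,0,0,0],[0,0,-0.36,0,0,0]]
  ]
}}

```text
t: 6.9
eef_pos: [583.3, -106.7, 250.5]
tcp_rot: [3.141, 0.0, -1.3]
ft_force: [0.2, -0.7, -0.9]
opening: 0.376
```

Call:
{"name": "send_rows", "arguments": {
  "moves": [
    [[0.03,0.02,0,0,0,0],[0.09,0.06,0,0,0,0],[0.18,0.12,0,0,0,0],[0.28,0.18,0,0,0,0],[0.38,0.25,0,0,0,0],[0.48,0.31,0,0,0,0],[0.58,0.38,0,0,0,0],[0.68,0.44,0,0,0,0],[0.76,0.49,0,0,0,0],[0.82,0.53,0,0,0,0],[0.855,0.555,0,0,0,0],[0.867,0.563,0,0,0,0]]
  ]
}}

```text
t: 7.9
eef_pos: [489.1, -404.4, 249.6]
tcp_rot: [3.141, 0.001, -1.302]
ft_force: [0.2, 1.3, -0.4]
opening: 0.374
```

Call:
{"name": "send_rows", "arguments": {
  "moves": [
    [[0,0,0,0,0,0],[0,0,0,0,0,0],[0,0,0,0,0,0]]
  ]
}}

```text
t: 8.15
eef_pos: [490.8, -401.4, 250.8]
tcp_rot: [3.142, 0.0, -1.299]
ft_force: [0.5, 1.2, -1.7]
opening: 0.378
```

```bash
python3 - <<'E'
from h import *
np.set_printoptions(precision=1,suppress=True)
st=env.state();print(st["t"],st["eef_pos"],st["opening"])
s=env.read_camera("scene");d=env.read_camera("side");c=env.read_camera("wrist")
im=np.vstack([np.hstack([cv2.resize(s["image"][150:310,60:340],(400,229)),cv2.resize(d["image"][150:420,180:460],(400,386))[:229]*0+255]) ,]) if 0 else None
a=cv2.resize(s["image"][130:330,60:340],(400,286));b=cv2.resize(d["image"][220:420,150:430],(400,286))
save("c3",np.vstack([np.hstack([a,b]),np.hstack([cv2.resize(c["image"],(400,300)),np.zeros((300,400,3),np.uint8)])]))
rows([490,-403,93],-1.3)
E
```

```text
8.15 [ 490.8 -401.4  250.8] 0.37824574153514684
pos [ 490.9 -401.7  251. ] rot [-3.1 -0.  -1.3] row [0.003, 0.004, 0.527, -0.0, -0.0, 0.001] dist 158
```

View pics/c3.png

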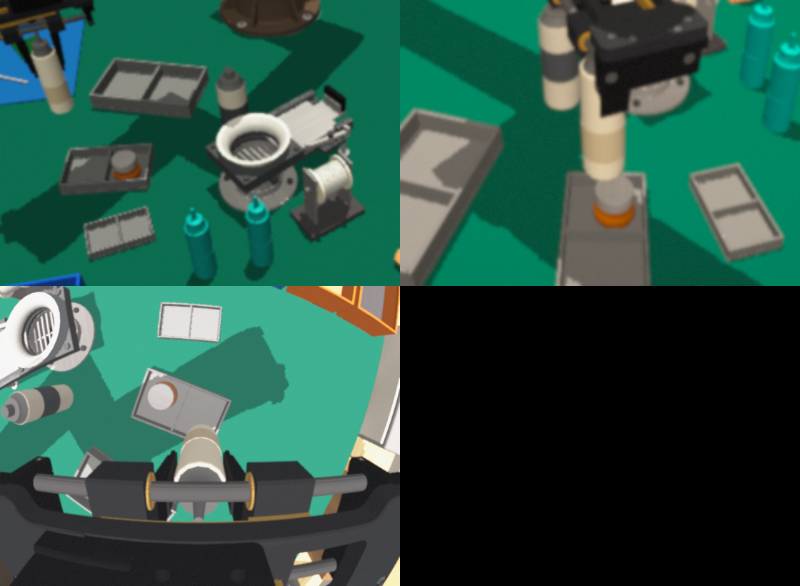

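The bottle hangs upright in the jaws, the bell is empty and everything else is undisturbed. Lowering.

Call:
{"name": "send_rows", "arguments": {
  "moves": [
    [[0,0,0.03,0,0,0],[0,0,0.09,0,0,0],[0,0,0.16,0,0,0],[0,0,0.23,0,0,0],[0,0,0.3,0,0,0],[0,0,0.37,0,0,0],[0,0,0.43,0,0,0],[0,0,0.47,0,0,0],[0,0,0.5,0,0,0],[0,0,0.515,0,0,0],[0,0,0.52,0,0,0],[0,0,0.52,0,0,0]]
  ]
}}

```text
t: 9.3
eef_pos: [490.6, -402.7, 95.1]
tcp_rot: [-3.141, -0.001, -1.3]
ft_force: [0.2, -0.1, -1.1]
opening: 0.376
```

Call:
{"name": "send_rows", "arguments": {
  "moves": [
    [[0,0,0.003,0,0,0],[0,0,0.006,0,0,0],[0,0,0.01,0,0,0],[0,0,0.01,0,0,0]]
  ]
}}

```text
t: 9.63
eef_pos: [490.4, -402.7, 92.1]
tcp_rot: [-3.141, -0.0, -1.3]
ft_force: [-0.2, 0.5, -0.5]
opening: 0.376
```

```bash
python3 - <<'E'
from h import *
np.set_printoptions(precision=1,suppress=True)
st=env.state();print(st["t"],st["eef_pos"],st["ft_force"])
c=env.read_camera("side");s=env.read_camera("scene")
x,y=proj(c,np.r_[st["eef_pos"][:2],30]);x2,y2=proj(s,np.r_[st["eef_pos"][:2],30]);cr=lambda im,x,y:cv2.resize(im[max(0,int(y)-60):int(y)+60,max(0,int(x)-70):int(x)+70],(400,343))
save("c4",np.hstack([cr(c["image"],x,min(y,359)),cr(s["image"],x2,y2)]))
E
```

```text
9.6333 [ 490.4 -402.7   92.1] [-0.2  0.5 -0.5]
```

View pics/c4.png

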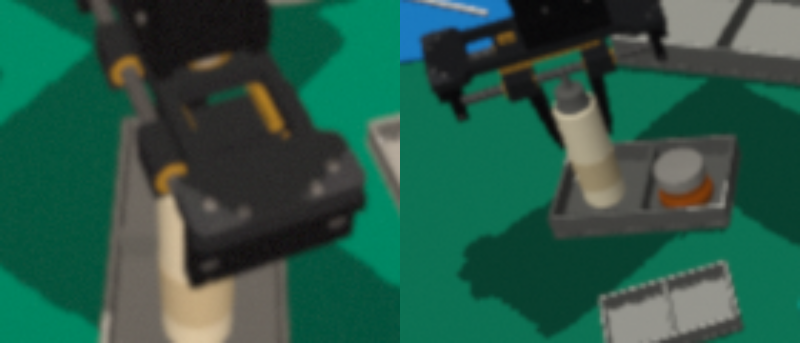

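The bottle is inside the free bay, just above the floor. Easing down to contact.

Call:
{"name": "send_rows", "arguments": {
  "moves": [
    [[0,0,0.002,0,0,0],[0,0,0.004,0,0,0],[0,0,0.005,0,0,0],[0,0,0.005,0,0,0]]
  ]
}}

```text
t: 10.07
eef_pos: [490.5, -402.7, 90.7]
tcp_rot: [-3.141, -0.001, -1.3]
ft_force: [-0.1, 0.4, 4.9]
opening: 0.377
```

Contact, 5 N. Releasing and going straight up.

Call:
{"name": "send_rows", "arguments": {
  "moves": [
    [[0,0,0,0,0,0],[0,0,0,0,0,0],[0,0,0,0,0,0],[0,0,0,0,0,0],[0,0,0,0,0,0],[0,0,0,0,0,0],[0,0,0,0,0,0],[0,0,0,0,0,0]]
  ],
  "grip": -1
}}

```text
t: 10.73
eef_pos: [490.4, -402.6, 90.3]
tcp_rot: [3.142, -0.0, -1.3]
ft_force: [0.3, -0.5, 0.5]
opening: 0.878
```

Call:
{"name": "send_rows", "arguments": {
  "moves": [
    [[0,0,-0.03,0,0,0],[0,0,-0.1,0,0,0],[0,0,-0.2,0,0,0],[0,0,-0.3,0,0,0],[0,0,-0.4,0,0,0],[0,0,-0.5,0,0,0],[0,0,-0.58,0,0,0],[0,0,-0.58,0,0,0],[0,0,-0.58,0,0,0]]
  ]
}}

```text
t: 11.48
eef_pos: [490.5, -402.7, 266.2]
tcp_rot: [-3.14, -0.003, -1.3]
ft_force: [0.0, 0.2, -0.8]
opening: 1.0
```

```bash
python3 - <<'E'
from h import *
np.set_printoptions(precision=1,suppress=True)
st=env.state();print(st["t"],st["eef_pos"])
c=env.read_camera("scene");
for q in env.outline_of("scene","bottle"):
    y,x=np.nonzero(q["region"]);print(q["xy"],q["confidence"],x.min(),x.max(),y.min(),y.max())
B=np.array([490.5,-402.7]);print("expected top",proj(c,np.r_[B,154]),"bottom",proj(c,np.r_[B,4]))
rows([452,110,265],-1.06)
E
```

```text
11.4833 [ 490.5 -402.7  266.2]
[243.1, 291.6] 0.74 233 251 269 315
[200.8, 302.4] 0.66 189 211 276 324
[114.6, 231.8] 0.62 103 128 209 255
[250.6, 232.3] 0.45 204 306 189 276
expected top [105.4 207.7] bottom [121.9 250.9]
pos [ 490.1 -402.3  263.8] rot [ 3.1  0.  -1.3] row [-1.679, -0.335, -0.003, 0.0, 0.001, -0.153] dist 514
```

Call:
{"name": "send_rows", "arguments": {
  "moves": [
    [[-0.84,-0.17,0,0,0,0],[-0.84,-0.17,0,0,0,0],[-0.84,-0.17,0,0,0,0],[-0.84,-0.17,0,0,0,0],[-0.84,-0.17,0,0,0,0],[-0.84,-0.17,0,0,0,0],[-0.84,-0.17,0,0,0,0],[-0.84,-0.17,0,0,0,0],[-0.84,-0.17,0,0,0,0],[-0.84,-0.17,0,0,0,0]]
  ],
  "grip": 1
}}

```text
t: 12.42
eef_pos: [472.3, -147.2, 263.8]
tcp_rot: [3.141, 0.0, -1.301]
ft_force: [0.4, 0.1, -0.3]
opening: 0.355
```

Call:
{"name": "send_rows", "arguments": {
  "moves": [
    [[-0.84,-0.17,0,0,0,-0.153],[-0.84,-0.17,0,0,0,-0.153],[-0.84,-0.17,0,0,0,-0.153],[-0.84,-0.17,0,0,0,-0.153],[-0.84,-0.17,0,0,0,-0.153],[-0.84,-0.17,0,0,0,-0.153],[-0.84,-0.17,0,0,0,-0.153],[-0.84,-0.17,0,0,0,-0.153],[-0.84,-0.17,0,0,0,-0.153],[-0.84,-0.17,0,0,0,-0.153],[-0.84,-0.17,0,0,0,-0.153]]
  ]
}}

```text
t: 13.33
eef_pos: [454.3, 108.7, 264.2]
tcp_rot: [3.141, -0.0, -1.062]
ft_force: [0.3, 0.1, 0.5]
opening: 0.005
```

```bash
python3 - <<'E'
from h import *
np.set_printoptions(precision=1,suppress=True)
st=env.state();print(st["t"],st["eef_pos"],st["tcp_rot"],st["opening"])
c=env.read_camera("wrist");im=c["image"].copy()
for t in("gate_grip","mouth","catch_tooth"): print(t,[(np.round(q["xy"]),round(q["confidence"],2)) for q in env.look_for("wrist",t)][:3])
for Q in((575,-102,112),(485,56,113.5)):
    p=proj(c,np.array(Q,float),st);print(p);cv2.circle(im,tuple(int(v) for v in p),2,(255,0,0),1)
save("w5",cv2.resize(im,(784,588)))
E
```

```text
13.3333 [454.3 108.7 264.2] [ 3.1 -0.  -1.1] 0.004622533288952246
gate_grip [(array([387., 184.]), 0.93)]
mouth [(array([422., 187.]), 0.9)]
catch_tooth []
[490.1 192.5]
[341.3 192.4]
```

View pics/w5.png

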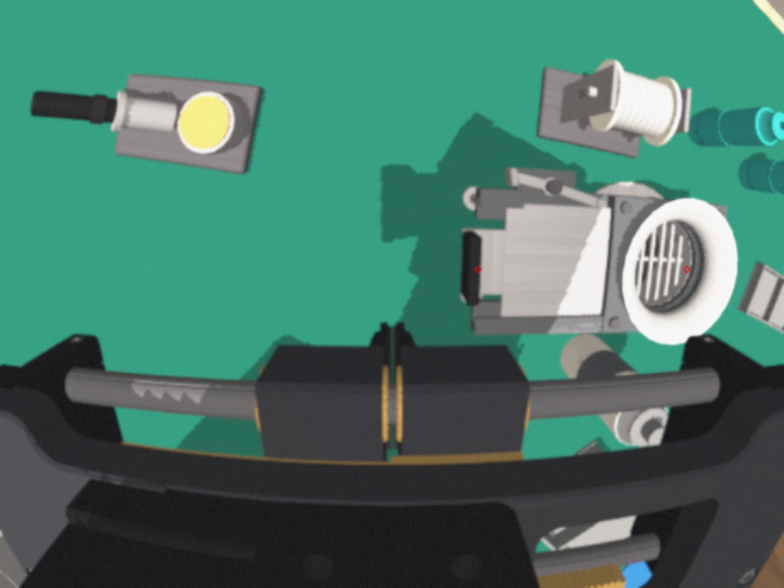

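The grip's top is at wrist (337,191), about 3 mm further out than estimated, and the tool is aligned with the gate axis. Computing the approach.

```bash
python3 - <<'E'
from h import *
np.set_printoptions(precision=1,suppress=True)
st=env.state();c=env.read_camera("wrist")
f=lambda x,y,z:onz(c,(x/1.4,y/1.4),z,st)[:2]
g=f(472,267,113.5);print("grip",g,f(472,230,113.5),f(472,304,113.5))
# rim ellipse outer extents
m=(f(623,271,112)+f(737,271,112)+f(681,198,112)+f(681,343,112))/4;print("mouth",m)
m=(m+[575,-102])/2
y=(g-m);L=np.linalg.norm(y);y/=L;print("joint",L-100,"angle y",np.degrees(np.arctan2(y[1],y[0])),"yaw",np.arctan2(y[1],y[0])-np.pi, "shutTCP",m+117*y)
yaw=np.arctan2(y[1],y[0])-np.pi
a=g+y*42;rows([*a,264],yaw);rows([*a,99],yaw)
E
```

```text
grip [484.2  61.4] [506.9  75.2] [460.8  46.9]
mouth [ 572.1 -100.9]
joint 85.77299296767617 angle y 118.7517450958272 yaw -1.0689837091785792 shutTCP [517.3   1.1]
pos [454.  109.7 264.3] rot [ 3.1 -0.  -1.1] row [0.05, -0.011, 0.001, 0.0, -0.0, 0.005] dist 15
pos [454.  109.7 264.3] rot [ 3.1 -0.  -1.1] row [0.05, -0.011, 0.551, 0.0, -0.0, 0.005] dist 166
```

Call:
{"name": "send_rows", "arguments": {
  "moves": [
    [[0.03,-0.011,0.06,0,0,0.005],[0.04,-0.011,0.18,0,0,0.005],[0.04,-0.011,0.3,0,0,0.005],[0.04,-0.011,0.42,0,0,0.005],[0.04,-0.011,0.51,0,0,0.005],[0.04,-0.011,0.55,0,0,0.005],[0.04,-0.011,0.55,0,0,0.005],[0.04,-0.011,0.55,0,0,0.005]]
  ]
}}

```text
t: 14.25
eef_pos: [462.7, 101.3, 99.2]
tcp_rot: [3.141, 0.0, -1.068]
ft_force: [0.1, 0.2, 0.1]
opening: -0.001
```

Call:
{"name": "send_rows", "arguments": {
  "moves": [
    [[0.03,0,0,0,0,0],[0.05,0,0,0,0,0],[0.07,0,0,0,0,0],[0.09,0,0,0,0,0],[0.11,0,0,0,0,0],[0.13,0,0,0,0,0],[0.15,0,0,0,0,0]]
  ]
}}

```text
t: 14.83
eef_pos: [484.4, 62.1, 99.7]
tcp_rot: [-3.141, 0.001, -1.068]
ft_force: [-2.7, 10.2, 6.6]
opening: 0.006
```

```bash
python3 -c "
from h import *
rows([517.3,1.1,99])"
```

```text
pos [484.4  62.1  99.7] rot [-3.141e+00  1.000e-03 -1.068e+00] row [0.231, 0.002, 0.002, -0.0, 0.001, -0.0] dist 69
```

The blade is moving with about 10 N. Pushing steadily.

Call:
{"name": "send_rows", "arguments": {
  "moves": [
    [[0.02,0,0,0,0,0],[0.04,0,0,0,0,0],[0.06,0,0,0,0,0],[0.08,0,0,0,0,0],[0.1,0,0,0,0,0],[0.12,0,0,0,0,0],[0.14,0,0,0,0,0],[0.16,0,0,0,0,0],[0.175,0,0,0,0,0],[0.185,0,0,0,0,0],[0.195,0,0,0,0,0],[0.2,0,0,0,0,0]]
  ]
}}

```text
t: 15.83
eef_pos: [513.4, 9.7, 99.7]
tcp_rot: [-3.141, 0.001, -1.068]
ft_force: [-0.8, 10.2, 4.6]
opening: 0.004
```

Call:
{"name": "send_rows", "arguments": {
  "moves": [
    [[0.005,0,0,0,0,0],[0.01,0,0,0,0,0],[0.015,0,0,0,0,0],[0.018,0,0,0,0,0],[0.02,0,0,0,0,0]]
  ]
}}

```text
t: 16.25
eef_pos: [516.2, 4.7, 99.7]
tcp_rot: [-3.141, 0.001, -1.068]
ft_force: [-0.7, 10.5, 5.2]
opening: 0.008
```

```bash
python3 -c "
from h import *
rows([517.3,1.1,99])"
```

```text
pos [516.2   4.7  99.7] rot [-3.141e+00  1.000e-03 -1.068e+00] row [0.012, 0.003, 0.002, -0.0, 0.001, -0.0] dist 4
```

Small steps now, watching for the stop.

Call:
{"name": "send_rows", "arguments": {
  "moves": [
    [[0.003,0,0,0,0,0],[0.006,0,0,0,0,0],[0.009,0,0,0,0,0],[0.011,0,0,0,0,0]]
  ]
}}

```text
t: 16.58
eef_pos: [517.9, 1.8, 99.7]
tcp_rot: [-3.141, 0.001, -1.068]
ft_force: [-0.7, 8.9, 3.7]
opening: 0.003
```

Call:
{"name": "send_rows", "arguments": {
  "moves": [
    [[0.002,0,0,0,0,0],[0.004,0,0,0,0,0],[0.006,0,0,0,0,0]]
  ]
}}

```text
t: 16.83
eef_pos: [518.9, 0.1, 99.7]
tcp_rot: [-3.141, 0.0, -1.068]
ft_force: [0.5, 8.3, 3.6]
opening: 0.004
```

Call:
{"name": "send_rows", "arguments": {
  "moves": [
    [[0.002,0,0,0,0,0],[0.004,0,0,0,0,0],[0.006,0,0,0,0,0]]
  ]
}}

```text
t: 17.08
eef_pos: [519.7, -1.5, 99.7]
tcp_rot: [-3.141, 0.0, -1.068]
ft_force: [-2.6, 12.0, 5.3]
opening: 0.005
```

Call:
{"name": "send_rows", "arguments": {
  "moves": [
    [[0.002,0,0,0,0,0],[0.004,0,0,0,0,0],[0.006,0,0,0,0,0]]
  ]
}}

```text
t: 17.33
eef_pos: [519.7, -1.7, 99.7]
tcp_rot: [-3.141, 0.003, -1.068]
ft_force: [-3.7, 24.0, 9.3]
opening: 0.003
```

At the stop: 24 N with no more motion. Holding briefly, backing off, rising and looking.

Call:
{"name": "send_rows", "arguments": {
  "moves": [
    [[0,0,0,0,0,0],[0,0,0,0,0,0],[-0.02,0,0,0,0,0],[-0.06,0,0,0,0,0],[-0.1,0,0,0,0,0],[-0.1,0,-0.08,0,0,0],[-0.1,0,-0.2,0,0,0],[-0.1,0,-0.3,0,0,0],[-0.1,0,-0.4,0,0,0],[-0.1,0,-0.4,0,0,0],[-0.1,0,-0.4,0,0,0]]
  ]
}}

```text
t: 18.25
eef_pos: [505.9, 23.3, 220.5]
tcp_rot: [-3.139, -0.002, -1.067]
ft_force: [-1.1, 0.3, -0.7]
opening: 0.007
```

```bash
python3 - <<'E'
from h import *
np.set_printoptions(precision=1,suppress=True)
st=env.state();print(st["t"],st["eef_pos"],st["ft_force"])
c=env.read_camera("wrist");im=c["image"].copy()
m=np.array([573.5,-101.5]);a=np.deg2rad(118.75);Y=np.array([np.cos(a),np.sin(a)]);X=np.array([Y[1],-Y[0]])
w=lambda x,y,z:np.r_[m+X*x+Y*y,z]
big=cv2.resize(im,None,fx=3,fy=3,interpolation=3)
for P,col in((w(44,76,87.5),(0,255,0)),(w(51,74,87.5),(255,0,0)),(w(0,100,113.5),(255,255,0))):
    p=proj(c,P,st);print(p);cv2.circle(big,tuple(int(v*3+1) for v in p),3,col,1)
p=proj(c,w(20,85,90),st)*3;x0=int(np.clip(p[0]-390,0,880));y0=int(np.clip(p[1]-290,0,670));print(x0,y0)
save("w6",big[y0:y0+590,x0:x0+790])
s=env.read_camera("scene");d=env.read_camera("side")
for cn,cc in(("scene",s),("side",d)):
  for t in("can","reel_stand","iron_stand","jar","bottle"):
    for q in env.outline_of(cn,t)[:4]:
        y,x=np.nonzero(q["region"]);print(cn,t,np.round(q["xy"]),round(q["confidence"],2),x.min(),x.max(),y.min(),y.max())
E
```

```text
18.25 [505.9  23.3 220.5] [-1.1  0.3 -0.7]
[351.4 152.6]
[353.7 145.2]
[328.6 205.7]
634 245
scene can [223. 194.] 0.94 212 233 175 216
scene reel_stand [290. 268.] 0.67 264 315 236 297
scene reel_stand [134. 255.] 0.33 101 168 230 265
scene iron_stand [401. 202.] 0.55 363 429 159 222
scene jar [148. 246.] 0.71 138 158 234 254
scene bottle [112. 233.] 0.93 102 127 209 254
scene bottle [201. 302.] 0.86 189 211 276 324
scene bottle [241. 290.] 0.75 232 251 267 315
side can [262. 259.] 0.87 247 275 217 297
side can [316. 256.] 0.18 272 361 202 300
side reel_stand [358. 223.] 0.89 337 378 194 258
side iron_stand [264. 178.] 0.62 246 285 135 196
side jar [307. 354.] 0.71 295 314 342 377
side bottle [418. 282.] 0.88 404 431 244 313
side bottle [401. 252.] 0.7 388 412 218 282
side bottle [294. 386.] 0.59 279 305 343 419
```

View pics/w6.png

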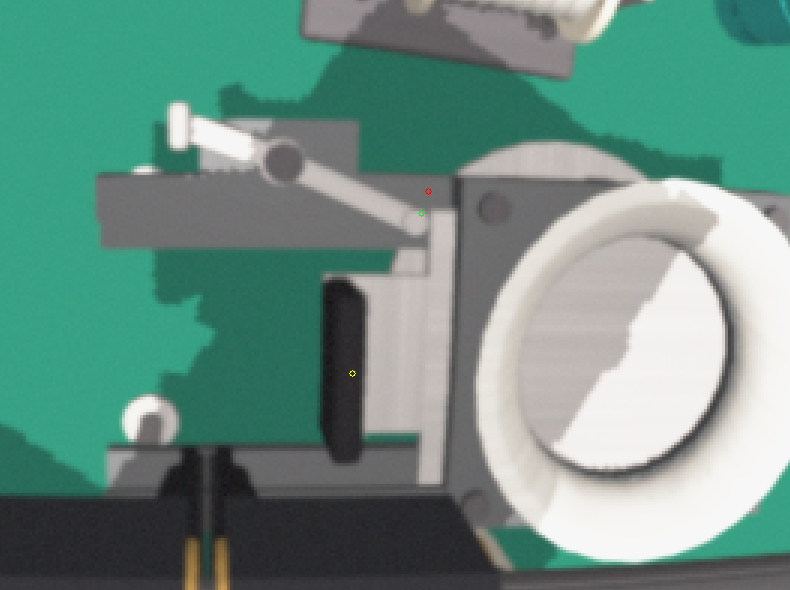

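The blade covers the whole bore. The tooth sits behind the shoulder at crop (413,222), on the sprung-in mark and away from the riding mark. Everything else matches the first pictures.

```bash
python3 -c "
from cell import env
print(env.job_done(),env.state()['t'])"
```

```text
the job is handed in; nothing more can be done
the job is handed in; nothing more can be done
```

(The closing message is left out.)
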